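# Lock the sample carriage and cap its cup

## Robot

A 6-joint arm with a two-finger parallel gripper is mounted at the origin on a cart in front of the work surface, level with it; the furniture and walls round the work are solid. World frame = base frame: x ahead of the robot, y to its left, z up, the work surface at z = 0. Lengths are in m, angles in rad, forces in N, time in s.
With the tool pointing down it reaches from about 0.3 to 0.875 m from the base axis. Payload 6.4 kg.
Tool frame: the origin (TCP) lies on the centre line of the jaws, within the pads' length; the fingertips stand 8 mm ahead of it and the grasp point (between the pads) lies 11 mm behind it; z points along the fingers, y is the line along which they close (so a half turn about z gives the same grasp; the last joint's range is limited). The gripper opens to 85 mm and grips with 20 to 120 N. Pads are 22 mm wide; open, the fingers measure 114 mm over their backs; the gripper's body (76 mm by 85 mm) begins 54 mm behind the grasp point. The pads swing forward as they close: fully open they stand 13 mm farther back than shut.
Start: joints at [1.021, 0.181, 1.607, -0, 1.354, -0.206], TCP at [0.194, 0.541, 0.239] pointing down, gripper open.
Joint ranges: [-2.99, 2.99], [-0.89, 2.07], [0.3, 2.58], [-1.14, 4.28], [0, 2.63], [-3.12, 3.12]. Speed limits (rad/s): [2.57, 2.57, 3.01, 3.14, 3.14, 3.14].

## Interface

Orientations are given as a unit quaternion [w, x, y, z].
In Python, from bench import ctrl gives the robot as it stands.
- The arm moves only by the shell command python3 -m handwheel 'ROWS' [OPENING]. ROWS is JSON, a list that holds one entry, the list of rows, each a list of 4 numbers: the shift along the tool's x, y, z each as a share of 20 cm, from -1 to 1, then the turn about the tool's z as a share of 1.5 rad, from -1 to 1. In form: [[[x, y, z, twist], ...]]. A call has 1 to 10 rows; each row is the pose to reach, as a shift and turn from the pose commanded when the call began, along the tool's axes at that moment; what a row does not reach only later rows make up. A row lasts 1/8 s, in which the tool goes at most 62.5 mm and 10.7 degrees, less where a joint would pass 70% of its speed; a pose out of reach is approached as far as the arm can. A call with a number of a shift or a turn outside -1 to 1 is refused whole. A call with a gripper value outside its range is refused whole. OPENING is the finger opening in mm, from 0 to 85.4, set as the call begins (- or left out, the last holds). The fingers move at their own pace and stop on an object; the grip force is fixed at half the most. Time passes only in rows, so rows that repeat a pose let the fingers close. It gives the time, the measured TCP pose, the force, the opening and the grip force at its end, in the units of the state.
- ctrl.get_obs(): the state, without advancing time (a new reading comes with each control period).
- ctrl.camera(name): name is "side" or "top" or "wrist"; returns a dict with "color" (400x640x3 uint8, red, green, blue), "range_z" (400x640 float32, m along the optical axis (not along the pixel's ray), 0 where there is no reading), "K" (3x3 intrinsics, pixels), "pose" (4x4, takes a point from camera to world coordinates); the wrist camera has in their place "T_tool_cam" (4x4, takes a point from camera to tool coordinates, whose origin is the TCP and whose axes are the flange's). Camera axes: x right, y down, z forward; pixel columns grow to the right and rows downward; lengths in m; the calibration is good to about 2 mm. A picture is of the moment at which its call begins: read the wrist's pose just before it.
- ctrl.hand_in(): hands the job in; it is judged then, once.
The state is a dict: "time_s": time; "q": joint angles; "dq": joint speeds; "joint_efforts": joint torques, N m; "eef_pos": TCP position; "eef_rot": TCP orientation; "wrist_force": force on the tool from outside, world axes, zero at the start; "torque": the same for the moment, N m; "opening": opening from 0.0 (shut) to 1.0 (fully open); "grasp_force": force on a finger pad.
Only numpy, scipy, OpenCV 4.12 (cv2) and the standard library are available. Lean on these libraries where they do the work, as an engineer would, in place of code of your own. Each camera call takes 0.05 s, during which the arm holds its last target. There are 200 camera calls.

## Task

The grey sample carriage stands where it is wanted on the optical rail, but it is still loose. Without shifting it along the rail, lock it by turning its black winged clamp knob clockwise (seen from above) until it stops; then set the loose orange dust cap over the cup on the carriage so that it sits fully down and level.

Things in the scene. Friction and masses are not known exactly. Their poses are not given: they have to be found in the camera images.
- knob_grip (a point): Grip point of the black winged clamp knob: on its upright turning axis, 70 mm above the table. The wing is a bar 13 mm thick, 46 long, 28 high (foot at 54, top at 82 mm above the table; carriage top below it at 42). The point turns with the knob: x across the wing's thickness, y along the wing (white dot at its +y end), z up. The cup's axis is 86 mm from the knob's.
- clamp_knob (a joint): Clamp knob, rad: 0 fully loose (wing along the rail, white dot towards the cup), grows clockwise seen from above, 1.5 at the stop, fully tight (wing across the rail). Starts between 0 and 0.3; drags stiffly; starts to grip the rail at about 0.8.
- carriage (a joint): Position of the carriage along the rail, m, -0.063 to 0.063, growing along the rail's +y (from knob towards cup). While loose it slides with 3 N of drag.
- rail: Aluminium optical rail fixed to the table, 300 mm long along its own y, 52 mm wide, 28 mm high (black end blocks 38 mm high); origin under its centre on the table, z up. The grey carriage on it is 64 mm wide, 150 mm long, its top 42 mm above the table.
- cup_rim (a point): Centre of the mouth of the dark upright cup on the carriage, level with its rim, 78 mm above the table; x, y parallel to the rail's, z up. The cup is 44 mm in outer diameter, narrowing to 39 mm over the top 6 mm; it stands 32 mm high on a flange 52 mm across and 4 mm high.
- dust_cap: Loose orange round dust cap, open below: outer diameter 56 mm, inner 50, skirt 14 mm high, inner ceiling 11 mm above the skirt's lower edge. Origin: centre of the skirt's lower edge, z up. On top a black grip knob, 20 mm in diameter, 18 to 44 mm above the origin. Seated, the ceiling rests on the cup's rim: origin 11 mm below the rim.
- cap_grip (a point): Centre of the cap's black grip knob, 34 mm above the cap's lower edge, on its axis.

How it is judged:
On the way, in this order (a step that is already met when the one before it is completed fails the run):
1. the clamp knob is turned clockwise to its stop, the carriage not shifted by more than 10 mm (value of joint clamp_knob above 1.3 rad and distance of cup_rim from where it was at the start of the episode below 0.01 m), for 0.2 s.
2. the dust cap sits on the cup (horizontal distance between dust_cap and cup_rim below 0.006 m and z of dust_cap in the frame of cup_rim below -0.008 m and angle between dust_cap's own z axis and vertical below 0.09 rad), for 0.2 s.
At the end, for the whole second after the job is handed in: The clamp knob stands at its clockwise stop (within 0.2 rad), the carriage is within 10 mm of where it started, and the dust cap rests over the cup at rest: centred within 6 mm, its lower edge 8 to 14 mm below the rim, level within 0.09 rad (all of step 1 and all of step 2 and z of dust_cap in the frame of cup_rim above -0.014 m and linear speed of dust_cap below 0.02 m/s); the robot touches nothing.
It also fails if it takes over 56 s, if anything falls off the work surface, if the arm or the gripper's body presses on something with over 40 N, if the wrist force passes 120 N, or if a joint passes its speed limit or range.

## Working session

There is one attempt and no reset: what is moved stays moved. The work goes in short steps, Python scripts to look and compute and a shell command to move; the robot and the scene stay as the last step left them, time stands still between calls to the robot, and variables do not carry over. Pictures are saved under pics/ and viewed, at most 10 in all, crops included, and the job is handed in when it is done.

```bash
mkdir -p pics
cat > h.py <<'E'
import numpy as np, cv2
from bench import ctrl
def cloud(name):
    c=ctrl.camera(name); z=c["range_z"].astype(float); K=c["K"]; v,u=np.indices(z.shape)
    P=np.stack([(u-K[0,2])*z/K[0,0],(v-K[1,2])*z/K[1,1],z],-1)
    if "pose" in c: T=c["pose"]
    else:
        T=c["T_tool_cam"]
    P=P@T[:3,:3].T+T[:3,3]; P[z==0]=np.nan
    return c["color"],P
E
python3 - <<'E'
from h import *
o=ctrl.get_obs(); print(o["time_s"],o["eef_pos"],o["eef_rot"],o["opening"])
for n in("top","side"):
    c,P=cloud(n); np.savez(n+"0.npz",c=c,P=P); cv2.imwrite(f"pics/{n}0.png",c[...,::-1])
E
```

```text
0.0 [0.19348534 0.54088554 0.23837937] [-3.34418370e-04  1.71040358e-01  9.85263622e-01 -8.23897597e-04] 0.99832858666399
```

View pics/top0.png

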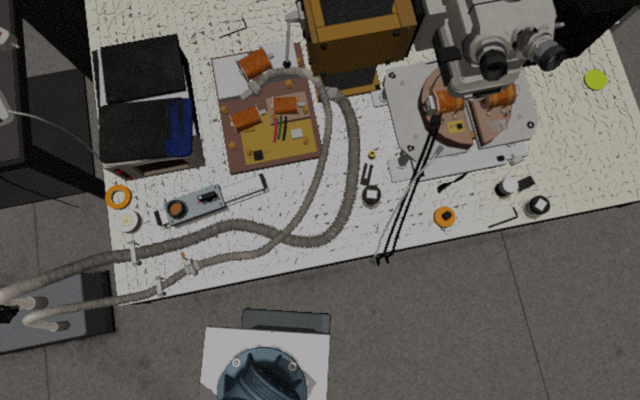

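View pics/side0.png

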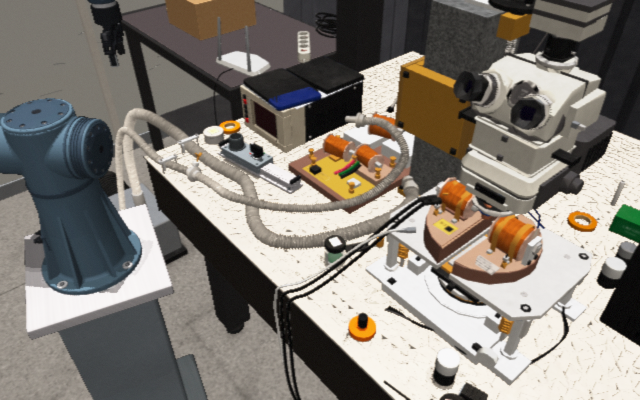

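The top picture shows the rail from about (157,217) to (267,181), with the cup at (177,208), the knob at (208,197) and the orange cap at (445,217). Next I'll measure these from the depth data.

Run:
```python
from h import *
for n,boxes in (("top",{"railarea":(150,172,272,228),"cap":(430,203,460,232)}),("side",{"railarea":(215,120,305,195),"cap":(340,308,382,345)})):
    d=np.load(n+"0.npz"); c,P=d["c"],d["P"]
    for k,(a,b,e,f) in boxes.items():
        p=P[b:f,a:e].reshape(-1,3); col=c[b:f,a:e].reshape(-1,3).astype(int)
        print(n,k,"z pct",np.nanpercentile(p[:,2],[1,20,50,90,99]).round(4))
        for lo,hi in ((.016,.021),(.022,.033),(.036,.047),(.06,.075),(.074,.08),(.0795,.09)) if k!="cap" else((.012,.024),(.036,.05)):
            m=(p[:,2]>lo)&(p[:,2]<hi)
            if m.sum()>4:
                q=p[m][:,:2].astype(np.float32); r=cv2.minAreaRect(q*1000)
                print(lo,hi,m.sum(),"med",np.median(q,0).round(4),"rect",np.round(r[0],1),np.round(r[1],1),round(r[2],1),"circ",np.round(cv2.minEnclosingCircle(q*1000)[0],1))
    a,b,e,f=boxes["railarea"]
    cv2.imwrite(f"pics/{n}_rail.png",cv2.resize(c[b:f,a:e,::-1],None,fx=6,fy=6,interpolation=cv2.INTER_CUBIC))
d=np.load("top0.npz");P=d["P"]
for px in ((177,208),(208,197),(205,197),(211,196),(267,181),(157,217),(445,217)): print(px,P[px[1],px[0]].round(4))
```

```text
top railarea z pct [-0.0049 -0.0006  0.0036  0.0442  0.081 ]
0.016 0.021 66 med [0.4498 0.1535] rect [477.3 183. ] [147.1 320.9] 3.6 circ [473.  182.7]
0.022 0.033 981 med [0.4935 0.1093] rect [474.5 178.1] [150.1 324.4] 3.7 circ [470.3 177.8]
0.036 0.047 1097 med [0.455 0.205] rect [471.1 183.2] [144.1 309.2] 2.3 circ [473.1 186. ]
0.06 0.075 101 med [0.4464 0.2356] rect [448.2 210.7] [ 40.8 128.2] 14.8 circ [452.8 211.5]
0.074 0.08 90 med [0.4456 0.2424] rect [460.2 216. ] [ 39.3 128.7] 31.6 circ [454.  212.2]
0.0795 0.09 95 med [0.4714 0.1782] rect [452.6 211.4] [ 34.5 125.6] 16.3 circ [458.5 213.1]
top cap z pct [-0.0043 -0.0004  0.0033  0.018   0.0467]
0.012 0.024 240 med [ 0.4662 -0.4404] rect [ 468.5 -445.1] [53.6 53.3] 88.8 circ [ 468.7 -445.7]
0.036 0.05 48 med [ 0.4687 -0.4445] rect [ 468.5 -444.5] [17.7 19.6] 59.1 circ [ 468.9 -444.8]
side railarea z pct [-0.0059 -0.0005  0.0236  0.0656  0.1038]
0.016 0.021 291 med [0.5185 0.1627] rect [498.  217.3] [375.1 265.7] 72.8 circ [486.1 220. ]
0.022 0.033 1257 med [0.4832 0.1379] rect [495.9 207.4] [394.  267.4] 73.9 circ [465.3 
[... 167 characters left out ...]
 38.7 circ [463.5 158.2]
0.074 0.08 156 med [0.4806 0.2249] rect [524.8 242.2] [201.  129.1] 23.0 circ [528.2 239.2]
0.0795 0.09 136 med [0.5653 0.2132] rect [539.3 232.2] [185.  98.] 22.5 circ [540.5 229.4]
side cap z pct [-0.0045 -0.0019  0.0003  0.0155  0.0441]
0.012 0.024 305 med [ 0.4636 -0.4532] rect [ 467.1 -448. ] [53.2 54.6] 50.3 circ [ 468.1 -447. ]
0.036 0.05 82 med [ 0.4675 -0.4482] rect [ 468.4 -447.1] [21.1 18. ] 65.2 circ [ 469.3 -447.1]
(177, 208) [0.4417 0.2528 0.0514]
(208, 197) [0.4697 0.1681 0.0833]
(205, 197) [0.4699 0.1767 0.0794]
(211, 196) [0.4731 0.1614 0.0811]
(267, 181) [ 0.5401  0.0339 -0.0032]
(157, 217) [0.417  0.3062 0.0373]
(445, 217) [ 0.4625 -0.4392  0.0469]
```

View pics/top_rail.png

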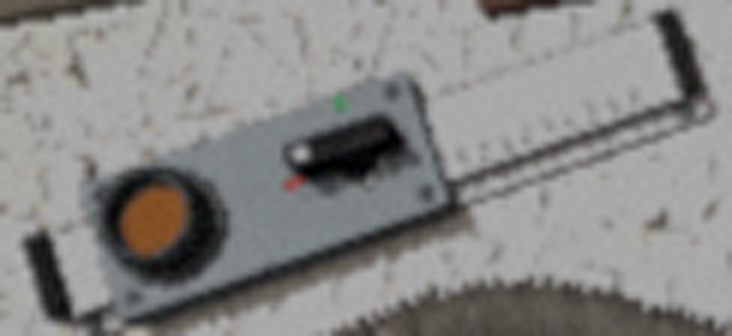

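The crop shows the wing with its white dot at (300,153) and other end at (400,130). It is turned slightly clockwise from the rail direction. The cup mouth is at (155,220).

Run:
```python
from h import *
from scipy.optimize import least_squares
for n in("top","side"):
    d=np.load(n+"0.npz"); c,P=d["c"],d["P"]; p=P.reshape(-1,3)
    D=lambda x,y:np.hypot(p[:,0]-x,p[:,1]-y)
    k=p[(D(.470,.170)<.032)&(p[:,2]>.076)&(p[:,2]<.09)]
    w=k[:,:2]-k[:,:2].mean(0); s,V=np.linalg.eigh(w.T@w); v=V[:,1]*np.sign(V[1,1])
    r=cv2.minAreaRect((k[:,:2]*1000).astype(np.float32))
    print(n,"knob",len(k),k[:,:2].mean(0).round(4),np.round(r,1) if 0 else r,"wing ang",np.arctan2(v[1],v[0]).round(3))
    c0=p[(D(.445,.250)<.035)&(p[:,2]>.073)&(p[:,2]<.084)][:,:2]
    f=least_squares(lambda a:np.hypot(*(c0-a[:2]).T)-a[2],[.445,.25,.018],loss="soft_l1",f_scale=.002)
    print("cup",len(c0),f.x.round(4),cv2.minEnclosingCircle((c0*1000).astype(np.float32)))
    t=p[(D(.46,.21)<.1)&(p[:,2]>.038)&(p[:,2]<.047)][:,:2]
    # keep points of main blob
    r=cv2.minAreaRect((t*1000).astype(np.float32)); print("carr",len(t),r)
```

```text
top knob 96 [0.4729 0.1744] ((473.2513122558594, 175.35321044921875), (14.448409080505371, 45.60709762573242), 23.297035217285156) wing ang 1.968
cup 82 [0.4381 0.2533 0.0189] ((438.0295715332031, 253.58834838867188), 21.456064224243164)
carr 900 ((431.6891174316406, 203.95201110839844), (118.23161315917969, 151.02774047851562), 23.914234161376953)
side knob 55 [0.4712 0.1717] ((471.7015075683594, 174.60060119628906), (16.23688316345215, 45.973060607910156), 22.010704040527344) wing ang 1.967
cup 52 [0.436  0.2526 0.0188] ((435.22479248046875, 251.32159423828125), 21.52582550048828)
carr 437 ((453.3523864746094, 198.31570434570312), (141.57135009765625, 168.12991333007812), 71.71080017089844)
```

```bash
python3 -m handwheel '[[[-0.965,-0.627,0,0],[-0.965,-0.627,0,0],[-0.965,-0.627,0,0],[-0.965,-0.627,0,0],[-0.965,-0.627,0,0]]]' 45; python3 -m handwheel '[[[-0.965,-0.627,0,0.553],[-0.965,-0.627,0,0.553],[-0.965,-0.627,0,0.553],[-0.965,-0.627,0,0.553],[-0.965,-0.627,0,0.553],[-0.965,-0.627,0,0.553],[-0.965,-0.627,0,0.553]]]' 45
cat >> h.py <<'E'
from scipy.spatial.transform import Rotation as R
def pose():
    o=ctrl.get_obs(); q=o["eef_rot"]; return np.array(o["eef_pos"]),R.from_quat([q[1],q[2],q[3],q[0]]).as_matrix(),o
def wrist():
    t,M,o=pose(); c,P=cloud("wrist"); return c,P@M.T+t
def go(x,y,z):
    t,M,o=pose(); print("shares",((np.array([x,y,z])-t)@M/.2).round(4))
E
python3 - <<'E'
from h import *
t,M,o=pose(); print(t,M.round(3).tolist(),o["time_s"],o["q"])
c,P=wrist(); np.savez("w1.npz",c=c,P=P); cv2.imwrite("pics/w1.png",c[...,::-1])
p=P.reshape(-1,3); print(np.isfinite(p[:,0]).sum())
D=lambda x,y:np.hypot(p[:,0]-x,p[:,1]-y)
k=p[(D(.472,.175)<.034)&(p[:,2]>.076)&(p[:,2]<.09)]
print(len(k),np.median(k[:,2]),cv2.minAreaRect((k[:,:2]*1000).astype(np.float32)))
c0=p[(D(.437,.253)<.03)&(p[:,2]>.073)&(p[:,2]<.084)]
print(len(c0),cv2.minAreaRect((c0[:,:2]*1000).astype(np.float32)),cv2.minEnclosingCircle((c0[:,:2]*1000).astype(np.float32)))
E
```

```text
time_s: 0.72
eef_pos: [0.3347, 0.3562, 0.2391]
eef_rot: [0.0, 0.173, 0.985, -0.0]
wrist_force: [-0.1, 0.8, -0.1]
opening: 0.524
grasp_force: 0.0
time_s: 1.6
eef_pos: [0.4722, 0.176, 0.2391]
eef_rot: [-0.0, 0.552, 0.834, -0.0]
wrist_force: [0.5, 0.6, 0.9]
opening: 0.523
grasp_force: 0.0
[0.47217422 0.17604597 0.23907381] [[-0.39, 0.921, -0.0], [0.921, 0.39, 0.0], [0.0, -0.0, -1.0]] 1.6 [ 1.20788331e-01  2.06420363e-02  1.78221135e+00  2.27141248e-04
  1.33920200e+00 -2.79740603e-01]
254986
599 0.08169417657841943 ((474.5, 176.52227783203125), (11.747005462646484, 45.45063400268555), 22.82549476623535)
640 ((439.658203125, 254.84341430664062), (42.21806335449219, 42.0306396484375), 41.18586730957031) ((439.6175842285156, 254.8087615966797), 21.453359603881836)
```

View pics/w1.png

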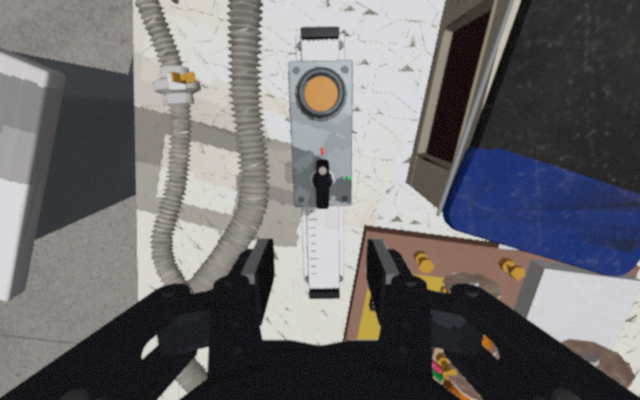

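The wrist view shows the wing at (322,183), nearly in line with the rail and with its dot towards the cup at (322,93). The hose and the boxes are clear of the jaws, so I'll descend.

```bash
python3 -m handwheel '[[[-0.004,0.006,0.3,0],[-0.004,0.006,0.6,0],[-0.004,0.006,0.75,0],[-0.004,0.006,0.885,0],[-0.004,0.006,0.885,0],[-0.004,0.006,0.885,0]]]' 45; python3 -m handwheel '[[[0,0,0,0],[0,0,0,0],[0,0,0,0],[0,0,0,0],[0,0,0,0],[0,0,0,0]]]' 3
```

```text
time_s: 2.4
eef_pos: [0.4747, 0.1754, 0.0633]
eef_rot: [0.001, 0.553, 0.833, 0.0]
wrist_force: [0.9, 0.1, 1.0]
opening: 0.529
grasp_force: 0.0
time_s: 3.15
eef_pos: [0.4751, 0.1751, 0.0636]
eef_rot: [0.001, 0.553, 0.833, 0.001]
wrist_force: [-0.7, 0.9, 6.9]
opening: 0.138
grasp_force: 58.8
```

```bash
python3 -m handwheel '[[[0,0,0,0.1],[0,0,0,0.2],[0,0,0,0.3],[0,0,0,0.4],[0,0,0,0.5],[0,0,0,0.5]]]'; python3 -m handwheel '[[[0,0,0,0.1],[0,0,0,0.2],[0,0,0,0.3],[0,0,0,0.4],[0,0,0,0.48],[0,0,0,0.48],[0,0,0,0.48],[0,0,0,0.48]]]'; python3 -c "
from h import *
t,M,o=pose();print(o['torque'],o['wrist_force'],np.degrees(np.arctan2(M[1,1],M[0,1])))"
```

```text
time_s: 3.9
eef_pos: [0.4746, 0.175, 0.0636]
eef_rot: [0.0, 0.821, 0.571, 0.001]
wrist_force: [-3.2, -0.2, 8.0]
opening: 0.138
grasp_force: 59.1
time_s: 4.9
eef_pos: [0.4731, 0.1778, 0.0636]
eef_rot: [-0.003, 0.969, 0.246, -0.0]
wrist_force: [-6.8, 13.2, 12.1]
opening: 0.137
grasp_force: 60.2
[ 2.23352572  1.64326096 -0.00345965] [-6.75820387 13.20055831 12.07170938] -61.48551843359421
```

```bash
python3 -m handwheel '[[[0,0,0,0],[0,0,0,0],[0,0,0,0],[0,0,-0.2,0],[0,0,-0.5,0],[0,0,-0.8,0],[0,0,-0.9,0],[0,0,-0.9,0],[0,0,-0.9,0]]]' 40
python3 - <<'E'
from h import *
c,P=wrist(); cv2.imwrite("pics/w2.png",c[...,::-1])
p=P.reshape(-1,3)
D=lambda x,y:np.hypot(p[:,0]-x,p[:,1]-y)
k=p[(D(.472,.175)<.034)&(p[:,2]>.076)&(p[:,2]<.09)]
print(len(k),cv2.minAreaRect((k[:,:2]*1000).astype(np.float32)))
c0=p[(D(.437,.253)<.03)&(p[:,2]>.073)&(p[:,2]<.084)]
print(len(c0),cv2.minEnclosingCircle((c0[:,:2]*1000).astype(np.float32)))
c,P=cloud("top");p=P.reshape(-1,3); 
k=p[(D(.472,.175)<.034)&(p[:,2]>.076)&(p[:,2]<.09)]
print(len(k),len(k) and cv2.minAreaRect((k[:,:2]*1000).astype(np.float32)))
c0=p[(D(.437,.253)<.03)&(p[:,2]>.073)&(p[:,2]<.084)]
print(len(c0),len(c0) and cv2.minEnclosingCircle((c0[:,:2]*1000).astype(np.float32)))
t,M,o=pose();print(t,M.round(4).tolist(),o["q"],o["wrist_force"])
E
```

```text
time_s: 6.02
eef_pos: [0.4732, 0.1746, 0.2406]
eef_rot: [-0.0, 0.969, 0.246, -0.001]
wrist_force: [0.4, -0.2, 0.1]
opening: 0.466
grasp_force: 0.0
602 ((474.16448974609375, 178.5154571533203), (45.34965515136719, 11.762861251831055), 28.230905532836914)
530 ((439.7312316894531, 256.69268798828125), 21.470457077026367)
91 ((472.1790466308594, 177.21148681640625), (45.55192184448242, 12.819329261779785), 28.256343841552734)
36 ((437.91387939453125, 247.89105224609375), 18.21087074279785)
[0.4730569  0.17464294 0.24026018] [[0.8785, 0.4777, -0.0036], [0.4777, -0.8785, -0.0004], [-0.0033, -0.0013, -1.0]] [1.17865789e-01 2.25453911e-02 1.77780970e+00 9.99130862e-06
 1.34482299e+00 1.19060561e+00] [ 0.18742611 -0.08216237 -0.89198239]
```

View pics/w2.png

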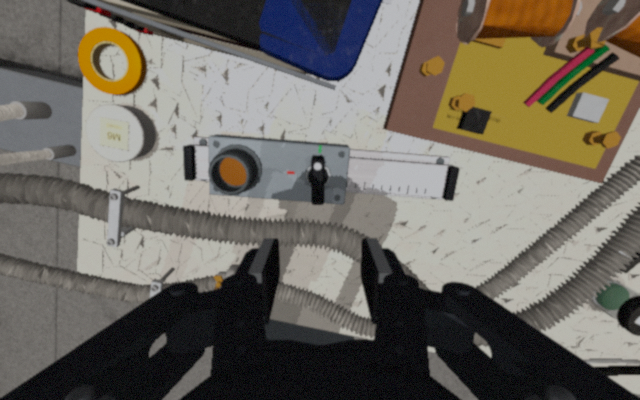

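The wing now stands across the rail at 28.2°, so it has turned about 84.6° and is at its stop, and the carriage moved only about 2 mm. Next I'll check the corridor towards the cap.

Run:
```python
from h import *
p=np.load("top0.npz")["P"].reshape(-1,3); p2=np.load("side0.npz")["P"].reshape(-1,3)
for x0 in (.2,.3,.38,.44,.5,.56,.62):
    row=[]
    for y0 in np.arange(-.55,.2,.1):
        m=[np.nanmax(np.append(q[(q[:,0]>x0)&(q[:,0]<x0+.07)&(q[:,1]>y0)&(q[:,1]<y0+.1),2],-.99)) for q in(p,p2)]
        row.append("%.2f/%.2f"%tuple(m))
    print(x0,row)
go(.4685,-.446,.24)
```

```text
0.2 ['-0.78/-0.99', '-0.78/-0.99', '-0.79/-0.99', '-0.78/-0.99', '-0.78/-0.99', '-0.79/-0.79', '0.01/0.00', '0.04/0.04']
0.3 ['-0.78/-0.99', '-0.78/-0.32', '0.01/0.01', '0.01/0.00', '0.04/0.04', '0.07/0.07', '0.06/0.06', '0.08/0.08']
0.38 ['0.02/0.02', '0.02/0.02', '0.05/0.05', '0.04/0.04', '0.06/0.06', '0.07/0.06', '0.04/0.04', '0.08/0.08']
0.44 ['0.05/0.05', '0.05/0.05', '0.11/0.11', '0.07/0.06', '0.06/0.06', '0.05/0.03', '0.05/0.05', '0.09/0.09']
0.5 ['0.02/0.01', '0.17/0.17', '0.17/0.17', '0.07/0.06', '0.05/0.05', '0.04/0.04', '0.04/0.04', '0.17/0.17']
0.56 ['0.19/0.19', '0.22/0.22', '0.20/0.19', '0.04/0.04', '0.06/0.05', '0.04/0.04', '0.06/0.06', '0.18/0.17']
0.62 ['0.50/0.50', '0.50/0.50', '0.24/0.23', '0.04/0.04', '0.08/0.08', '0.06/0.06', '0.09/0.09', '0.18/0.17']
shares [-1.5025e+00  2.7153e+00  2.7000e-03]
```

```bash
for i in 1; do python3 -m handwheel '[[[-0.5,0.905,0,0],[-0.5,0.905,0,0],[-0.5,0.905,0,0],[-0.5,0.905,0,0],[-0.5,0.905,0,0]]]'; python3 -m handwheel '[[[-0.5,0.905,0,0],[-0.5,0.905,0,0],[-0.5,0.905,0,0],[-0.5,0.905,0,0],[-0.5,0.905,0,0]]]'; python3 -m handwheel '[[[-0.5,0.905,0,0],[-0.5,0.905,0,0],[-0.5,0.905,0,0],[-0.5,0.905,0,0],[-0.5,0.905,0,0],[-0.5,0.905,0,0],[-0.5,0.905,0,0]]]'; done | grep -E "time|pos"
python3 - <<'E'
from h import *
t,M,o=pose(); print(t,M.round(3).tolist(),o["q"])
c,P=wrist(); cv2.imwrite("pics/w3.png",c[...,::-1]); p=P.reshape(-1,3)
D=lambda x,y:np.hypot(p[:,0]-x,p[:,1]-y)
for lo,hi in((.012,.024),(.038,.05)):
    k=p[(D(.4685,-.446)<.035)&(p[:,2]>lo)&(p[:,2]<hi)][:,:2]; print(len(k),cv2.minEnclosingCircle((k*1000).astype(np.float32)))
for q in(p,np.load("top0.npz")["P"].reshape(-1,3),np.load("side0.npz")["P"].reshape(-1,3)):
    L=(q-[.4685,-.446,0])@np.c_[M[:,0],M[:,1],[0,0,1]]
    for z in(.025,.08,.12,.16):
        m=L[(L[:,2]>z)&(L[:,2]<.3)&(np.hypot(L[:,0],L[:,1])<.13)&(np.hypot(L[:,0],L[:,1])>.03)]
        if len(m): i=np.argmin(np.hypot(m[:,0],m[:,1])); print("above",z,"nearest",m[i].round(3),len(m))
E
```

```text
time_s: 6.75
eef_pos: [0.4721, -0.0331, 0.241]
time_s: 7.38
eef_pos: [0.4714, -0.2382, 0.2414]
time_s: 8.25
eef_pos: [0.4709, -0.4434, 0.2426]
[ 0.47086307 -0.44341763  0.24262338] [[0.877, 0.48, 0.0], [0.48, -0.877, 0.0], [0.0, -0.0, -1.0]] [-9.38699091e-01  3.35305326e-01  1.41028861e+00  3.25523772e-04
  1.39611098e+00  1.31536382e-01]
1412 ((471.2663879394531, -445.0020751953125), 27.785335540771484)
258 ((471.225830078125, -445.0869445800781), 9.900590896606445)
above 0.025 nearest [0.016 0.026 0.292] 16229
above 0.08 nearest [0.016 0.026 0.292] 14027
above 0.12 nearest [0.016 0.026 0.292] 13022
above 0.16 nearest [0.016 0.026 0.292] 12031
above 0.025 nearest [ 0.071 -0.078  0.086] 587
above 0.08 nearest [ 0.071 -0.078  0.086] 251
above 0.12 nearest [ 0.1   -0.055  0.123] 118
above 0.16 nearest [ 0.12  -0.03   0.165] 24
above 0.025 nearest [ 0.072 -0.075  0.086] 856
above 0.08 nearest [ 0.072 -0.075  0.086] 443
above 0.12 nearest [ 0.097 -0.055  0.121] 203
above 0.16 nearest [ 0.119 -0.027  0.161] 33
```

View pics/w3.png

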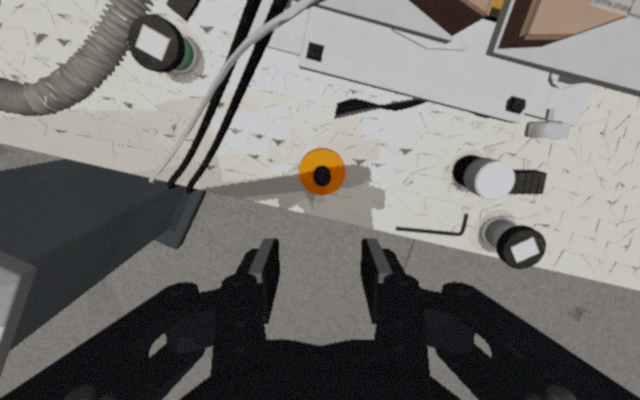

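```bash
python3 -m handwheel '[[[0,0,0,-1],[0,0,0,-1],[0,0,0,-1],[0,0,0,-1],[0,0,0,-1],[0,0,0,-1],[0,0,0,-1],[0,0,0,-1],[0,0,0,-1],[0,0,0,-1]]]'
python3 - <<'E'
from h import *
print(ctrl.camera("wrist")["T_tool_cam"].round(3).tolist())
c,P=wrist(); p=P.reshape(-1,3)
D=lambda x,y:np.hypot(p[:,0]-x,p[:,1]-y)
for lo,hi in((.012,.024),(.038,.05)):
    k=p[(D(.4685,-.446)<.035)&(p[:,2]>lo)&(p[:,2]<hi)][:,:2]; print(len(k),cv2.minEnclosingCircle((k*1000).astype(np.float32)))
t,M,o=pose(); print(t,M.round(3).tolist(),o["q"])
go(.4697,-.4455,.028)
E
```

```text
time_s: 9.55
eef_pos: [0.4703, -0.4451, 0.2425]
eef_rot: [0.0, 0.542, 0.84, -0.0]
wrist_force: [-0.6, 0.9, -0.5]
opening: 0.468
grasp_force: 0.0
[[0.0, -0.963, -0.269, 0.068], [1.0, 0.0, -0.0, 0.0], [0.0, -0.269, 0.963, -0.135], [0.0, 0.0, 0.0, 1.0]]
1412 ((470.3809509277344, -445.305419921875), 27.823101043701172)
264 ((470.57794189453125, -445.0736999511719), 9.989412307739258)
[ 0.47018332 -0.44527013  0.24241889] [[-0.413, 0.911, 0.0], [0.911, 0.413, -0.0], [-0.0, 0.0, -1.0]] [-9.41138852e-01  3.37029339e-01  1.40847365e+00  3.46463569e-05
  1.39594960e+00 -1.36653496e+00]
shares [ 1.0000e-04 -2.7000e-03  1.0721e+00]
```

```bash
python3 -m handwheel '[[[0,0,0.3,0],[0,0,0.6,0],[0,0,0.8,0],[0,0,0.8,0],[0,0,0.8,0]]]' 45; python3 -m handwheel '[[[0,0,0.1,0],[0,0,0.2,0],[0,0,0.27,0],[0,0,0.27,0],[0,0,0.27,0]]]' 45;  python3 -m handwheel '[[[0,0,0,0],[0,0,0,0],[0,0,0,0],[0,0,0,0],[0,0,0,0],[0,0,0,0]]]' 8
```

```text
time_s: 10.28
eef_pos: [0.4709, -0.4466, 0.0843]
eef_rot: [0.001, 0.541, 0.841, -0.0]
wrist_force: [0.3, 0.5, 0.9]
opening: 0.529
grasp_force: 0.0
time_s: 10.9
eef_pos: [0.4703, -0.4457, 0.0284]
eef_rot: [0.0, 0.541, 0.841, -0.0]
wrist_force: [-0.1, 0.1, 0.5]
opening: 0.527
grasp_force: 0.0
time_s: 11.65
eef_pos: [0.4706, -0.4462, 0.0293]
eef_rot: [0.001, 0.541, 0.841, -0.0]
wrist_force: [-0.2, -0.3, 6.1]
opening: 0.209
grasp_force: 58.7
```

```bash
python3 -m handwheel '[[[0,0,-0.1,0],[0,0,-0.3,0],[0,0,-0.6,0],[0,0,-0.9,0],[0,0,-1,0],[0,0,-1,0],[0,0,-1,0]]]'; python3 -c "
from h import *
t,M,o=pose(); print(t,M.round(3).tolist()); go(.4385,.2555,.23)"
```

```text
time_s: 12.52
eef_pos: [0.4692, -0.4443, 0.2257]
eef_rot: [-0.002, 0.541, 0.841, 0.001]
wrist_force: [-0.4, -0.2, -1.2]
opening: 0.211
grasp_force: 58.6
[ 0.46921197 -0.44431031  0.22568364] [[-0.415, 0.91, -0.003], [0.91, 0.415, 0.003], [0.004, -0.001, -1.0]]
shares [ 3.2479  1.3109 -0.0091]
```

```bash
python3 -m handwheel '[[[0.25,0.1,0,0],[0.5,0.2,0,0],[0.812,0.328,0,0],[0.812,0.328,0,0],[0.812,0.328,0,0]]]' | grep -E "pos|grasp";python3 -m handwheel '[[[0.25,0.1,0,0],[0.5,0.2,0,0],[0.812,0.328,0,0],[0.812,0.328,0,0],[0.812,0.328,0,0]]]' | grep -E "pos|grasp";python3 -m handwheel '[[[0.25,0.1,0,0],[0.5,0.2,0,0],[0.812,0.328,0,0],[0.812,0.328,0,0],[0.812,0.328,0,0]]]' | grep -E "pos|grasp";python3 -m handwheel '[[[0.25,0.1,0,0],[0.5,0.2,0,0],[0.7,0.283,0,0],[0.812,0.328,0,0],[0.812,0.328,0,0],[0.812,0.328,0,0],[0.812,0.328,0,0]]]'
python3 - <<'E'
from h import *
from scipy.optimize import least_squares
c,P=wrist(); cv2.imwrite("pics/w4.png",c[...,::-1]); p=P.reshape(-1,3)
D=lambda x,y:np.hypot(p[:,0]-x,p[:,1]-y)
t,M,o=pose(); print(t,M.round(4).tolist())
k=p[(D(*t[:2])<.04)&(p[:,2]>.195)&(p[:,2]<.225)]; print("cap",len(k),np.median(k[:,2]),cv2.minEnclosingCircle((k[:,:2]*1000).astype(np.float32)))
# plane tilt of cap top
A=np.c_[k[:,:2]-k[:,:2].mean(0),np.ones(len(k))]; print("tilt",np.linalg.lstsq(A,k[:,2],rcond=None)[0])
for n,q in(("wrist",p),("top",cloud("top")[1].reshape(-1,3)),("side",cloud("side")[1].reshape(-1,3))):
    m=(np.hypot(q[:,0]-.4385,q[:,1]-.2555)<.03)&(q[:,2]>.073)&(q[:,2]<.084); c0=q[m][:,:2]
    kk=q[(np.hypot(q[:,0]-.473,q[:,1]-.177)<.034)&(q[:,2]>.076)&(q[:,2]<.09)][:,:2]
    print(n,len(c0),len(c0)>3 and cv2.minEnclosingCircle((c0*1000).astype(np.float32)),len(kk),len(kk)>3 and cv2.minAreaRect((kk*1000).astype(np.float32)))
E
```

```text
eef_pos: [0.462, -0.2699, 0.2268]
grasp_force: 58.7
eef_pos: [0.4552, -0.0965, 0.228]
grasp_force: 58.8
eef_pos: [0.4479, 0.0781, 0.2281]
grasp_force: 58.9
time_s: 15.28
eef_pos: [0.4402, 0.2528, 0.2283]
eef_rot: [0.0, 0.542, 0.84, -0.0]
wrist_force: [0.0, 0.2, -1.1]
opening: 0.21
grasp_force: 58.9
[0.44007488 0.25310063 0.2282847 ] [[-0.4126, 0.9109, 0.0], [0.9109, 0.4126, -0.0003], [-0.0002, -0.0001, -1.0]]
cap 4399 0.21284198026926376 ((439.9535827636719, 253.47039794921875), 27.93141746520996)
tilt [ 0.06440272 -0.14441459  0.21267763]
wrist 423 ((438.1393127441406, 257.40289306640625), 21.588926315307617) 0 False
top 67 ((437.0226135253906, 254.94064331054688), 21.492876052856445) 90 ((471.7332763671875, 177.08078002929688), (44.84911346435547, 13.037181854248047), 29.58681869506836)
side 48 ((435.0478210449219, 255.5442657470703), 23.632596969604492) 55 ((470.24969482421875, 175.0615692138672), (45.281219482421875, 14.760083198547363), 32.7286376953125)
```

View pics/w4.png

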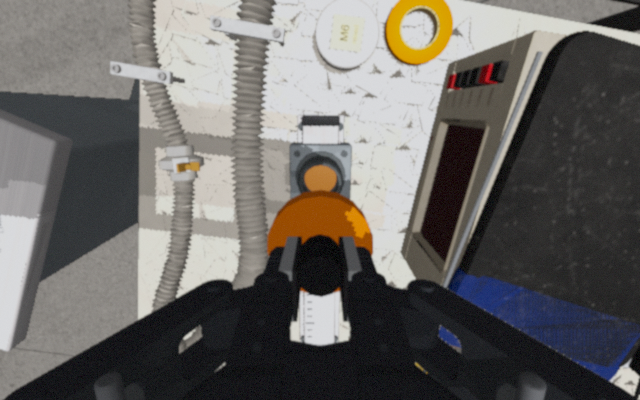

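The cap is held over the carriage, with the cup mouth visible at (322,180) beyond its rim. I'll check how level the cap is and work out the shift.

Run:
```python
from h import *
c,P=wrist(); t,M,o=pose()
col=c.astype(int); m=(col[...,0]>110)&(col[...,0]>col[...,2]+70)&(P[...,2]>.195)&(P[...,2]<.235)
k=P[m]; k=k[np.hypot(k[:,0]-t[0],k[:,1]-t[1])<.026]
for _ in range(6):
    A=np.c_[k[:,:2]-t[:2],np.ones(len(k))]; f=np.linalg.lstsq(A,k[:,2],rcond=None)[0]; r=k[:,2]-A@f; k=k[abs(r)<max(.0015,r.std()*1.5)]
print(len(k),f,r.std()); go(.4382,.2560,.125)
```

```text
2981 [-0.00284272  0.00325333  0.2130155 ] 0.0005725317348471829
shares [ 0.0132 -0.0028  0.517 ]
```

```bash
python3 -m handwheel '[[[0.013,-0.003,0.15,0],[0.013,-0.003,0.3,0],[0.013,-0.003,0.45,0],[0.013,-0.003,0.51,0],[0.013,-0.003,0.51,0],[0.013,-0.003,0.51,0]]]'
python3 - <<'E'
from h import *
c,P=cloud("side"); cv2.imwrite("pics/s5.png",cv2.resize(c[90:210,190:330,::-1],None,fx=5,fy=5,interpolation=cv2.INTER_CUBIC))
p=P.reshape(-1,3);col=c.reshape(-1,3).astype(int)
o_=(col[:,0]>90)&(col[:,0]>col[:,2]+50)&(np.hypot(p[:,0]-.438,p[:,1]-.256)<.045)
k=p[o_&(p[:,2]>.085)]; print(len(k),k.min(0),k.max(0),cv2.minEnclosingCircle((k[:,:2]*1000).astype(np.float32)))
go(.4382,.2560,.096)
E
```

```text
time_s: 16.23
eef_pos: [0.4389, 0.2569, 0.1276]
eef_rot: [0.001, 0.541, 0.841, 0.001]
wrist_force: [-0.2, 0.7, -0.3]
opening: 0.214
grasp_force: 58.9
185 [0.40805436 0.2259882  0.09479995] [0.46329705 0.27998198 0.13016551] ((434.0666198730469, 254.28443908691406), 29.877891540527344)
shares [-0.0024 -0.0055  0.1584]
```

View pics/s5.png

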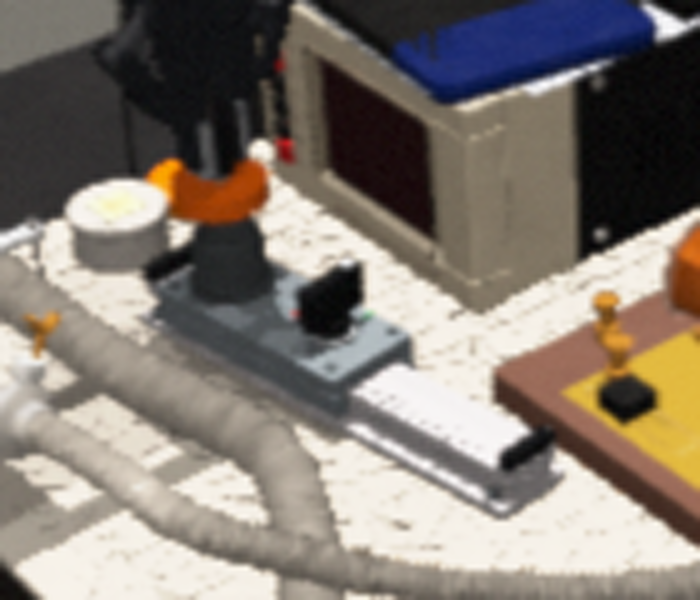

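The side crop shows the cap skirt at about (220,195) above the cup rim at (230,230). I'll check numerically whether that sideways offset is only perspective.

Run:
```python
from h import *
cam=ctrl.camera("side"); c=cam["color"].astype(int); T=np.linalg.inv(cam["pose"]); K=cam["K"]
def pr(x):
    q=T[:3,:3]@np.array(x)+T[:3,3]; q=K@q; return q[:2]/q[2]
t,M,o=pose()
a=np.linspace(0,2*np.pi,90)
def cyl(x,y,r,z): 
    q=np.array([pr((x+r*np.cos(s),y+r*np.sin(s),z)) for s in a]); return q[:,0].min().round(2),q[:,0].max().round(2),q[:,1].mean().round(1)
for z in(t[2]-.029,t[2]-.022,t[2]-.015): print("cap pred",z.round(3),cyl(t[0],t[1],.028,z))
for z in(.05,.058,.066): print("cup pred(.4382,.256)",z,cyl(.4382,.256,.022,z))
for d in((1,0),(0,1)): print("col per mm",d,(pr((.4382+d[0]*.001,.256+d[1]*.001,.07))-pr((.4382,.256,.07))).round(3))
for v in range(124,150,2): print(v,[f"{i}:{c[v,i].tolist()}" if 0 else "%d/%d"%(c[v,i,0],c[v,i,2]) for i in range(220,250)])
```

```text
cap pred 0.099 (np.float64(224.74), np.float64(244.44), np.float64(128.5))
cap pred 0.106 (np.float64(224.44), np.float64(244.21), np.float64(126.4))
cap pred 0.113 (np.float64(224.15), np.float64(243.97), np.float64(124.2))
cup pred(.4382,.256) 0.05 (np.float64(228.66), np.float64(243.83), np.float64(143.1))
cup pred(.4382,.256) 0.058 (np.float64(228.34), np.float64(243.57), np.float64(140.8))
cup pred(.4382,.256) 0.066 (np.float64(228.02), np.float64(243.3), np.float64(138.4))
col per mm (1, 0) [ 0.331 -0.08 ]
col per mm (0, 1) [-0.107 -0.165]
124 ['218/30', '245/4', '249/0', '247/0', '227/0', '178/6', '142/9', '115/32', '86/50', '67/53', '75/69', '82/79', '79/78', '45/47', '22/22', '28/15', '69/12', '121/3', '142/3', '163/6', '171/10', '169/2', '179/34', '212/110', '186/123', '135/102', '119/92', '119/92', '117/90', '116/89']
126 ['243/73', '249/34', '249/10', '240/15', '194/16', '145/2', '141/8', '141/5', '140/8', '139/11', '136/22', '133/28', '126/33', '121/34', '124/32', '135/21', '156/13', '169/6', '170/4', '171/5', '169/6', '169/4', '165/23', '186/106', '233/201', '235/213', 
[... 2593 characters left out ...]
1', '39/42', '39/40', '36/38', '33/36', '31/35', '30/33', '31/33', '46/50', '72/77', '91/95', '117/116', '170/163', '189/174']
146 ['73/70', '86/84', '119/119', '100/101', '80/83', '73/78', '81/87', '66/73', '43/45', '35/37', '37/37', '36/37', '39/41', '40/42', '39/41', '39/40', '38/42', '37/40', '38/41', '39/41', '34/36', '32/33', '35/36', '41/43', '55/59', '121/130', '148/159', '159/171', '160/172', '159/171']
148 ['135/125', '96/96', '78/84', '83/91', '85/92', '84/92', '84/94', '71/78', '50/54', '38/41', '35/37', '34/36', '38/41', '37/40', '36/39', '39/41', '38/41', '39/41', '38/41', '37/40', '36/41', '41/45', '38/41', '51/55', '71/75', '104/111', '144/153', '155/167', '137/147', '83/89']
```

Predicted and observed edges agree for both cap and cup, with a relative offset under 1 mm. Now I'll lower the cap.

```bash
python3 -m handwheel '[[[0,0,0.03,0],[0,0,0.06,0],[0,0,0.09,0],[0,0,0.12,0],[0,0,0.12,0]]]'; python3 -m handwheel '[[[0,0,0.015,0],[0,0,0.03,0],[0,0,0.036,0],[0,0,0.036,0],[0,0,0.036,0]]]'
```

```text
time_s: 16.95
eef_pos: [0.4374, 0.2564, 0.1015]
eef_rot: [-0.0, 0.541, 0.841, -0.001]
wrist_force: [-0.7, 0.4, -0.7]
opening: 0.209
grasp_force: 58.9
time_s: 17.58
eef_pos: [0.4382, 0.2567, 0.0961]
eef_rot: [0.0, 0.541, 0.841, 0.0]
wrist_force: [-3.2, -0.9, 8.3]
opening: 0.21
grasp_force: 59.7
```

```bash
python3 -m handwheel '[[[0,0,0,0],[0,0,0,0],[0,0,0,0],[0,0,0,0],[0,0,-0.1,0],[0,0,-0.3,0],[0,0,-0.6,0],[0,0,-0.6,0],[0,0,-0.6,0],[0,0,-0.6,0]]]' 45
python3 - <<'E'
from h import *
c,P=wrist(); t,M,o=pose(); cv2.imwrite("pics/w6.png",c[...,::-1])
col=c.astype(int); m=(col[...,0]>110)&(col[...,0]>col[...,2]+70)&(P[...,2]>.06)&(P[...,2]<.12)
k=P[m]; k=k[np.hypot(k[:,0]-.438,k[:,1]-.256)<.04]
print(cv2.minEnclosingCircle((k[:,:2]*1000).astype(np.float32)))
for _ in range(6):
    A=np.c_[k[:,:2]-t[:2],np.ones(len(k))]; f=np.linalg.lstsq(A,k[:,2],rcond=None)[0]; r=k[:,2]-A@f; k=k[abs(r)<max(.0015,r.std()*1.5)]
print(len(k),f,r.std())
p=P.reshape(-1,3)
kk=p[(np.hypot(p[:,0]-.473,p[:,1]-.177)<.034)&(p[:,2]>.076)&(p[:,2]<.09)][:,:2]
print(len(kk),len(kk)>3 and cv2.minAreaRect((kk*1000).astype(np.float32)))
E
```

```text
time_s: 18.82
eef_pos: [0.4369, 0.2562, 0.2134]
eef_rot: [-0.001, 0.541, 0.841, -0.001]
wrist_force: [0.3, 0.6, -0.1]
opening: 0.528
grasp_force: 0.0
((437.91912841796875, 257.28399658203125), 27.90190887451172)
2330 [ 0.00117048 -0.00042565  0.08090939] 0.0006307293700077256
660 ((473.31866455078125, 178.9071807861328), (45.853336334228516, 13.457539558410645), 29.60547637939453)
```

View pics/w6.png

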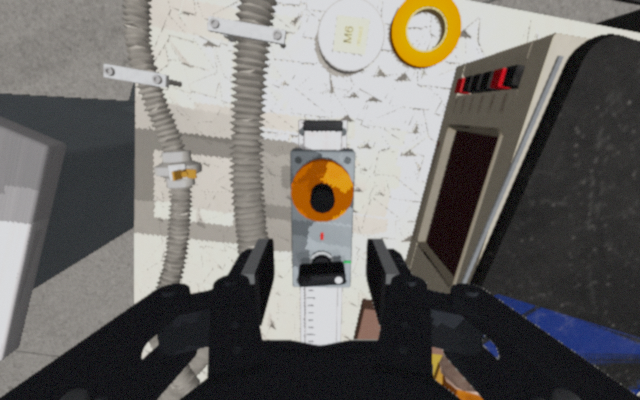

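The cap at (322,190) is level, with its top at 81 mm, so its lower edge is 11 mm below the rim. The wing at (322,272) stands across the rail and the gripper is clear, so I'll hand in.

```bash
python3 -c "
from bench import ctrl
print(ctrl.hand_in())"
```

```text
the job is handed in; nothing more can be done
None
```

The job is handed in (no verdict came back): the clamp knob is at its clockwise stop, the carriage moved about 2 mm, and the dust cap sits level and fully down on the cup, all by camera measurement.

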